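# Feel which bottle holds the lead shot

## Task

One of the two look-alike white polythene bottles is full of lead shot and the other is empty. Find out by lifting which one is heavy, and set that one down gently (do not drop it), upright, in the cardboard carton tray; the empty one must end standing upright on the bench, outside the tray.

Things in the scene. Friction and masses are not known exactly. Their poses are not given: they have to be found in the camera images.
- bottle_a: one of two identical white opaque polythene bottles, upright on the bench at the robot's right: round body 52 mm across, straight to 65 mm, white cap 32 mm across, 100 mm high. Origin: centre of underside; z up its axis. One of the two is full (0.4 to 0.55 kg, over 3.9 N), the other empty (under 0.07 kg, 0.7 N); the eye cannot tell. Grip it from above, 55 mm up (30 mm things stand near), with 30 N.
- bottle_b: one of two identical white opaque polythene bottles, upright on the bench at the robot's right: round body 52 mm across, straight to 65 mm, white cap 32 mm across, 100 mm high. Origin: centre of underside; z up its axis. One of the two is full (0.4 to 0.55 kg, over 3.9 N), the other empty (under 0.07 kg, 0.7 N); the eye cannot tell. Grip it from above, 55 mm up (30 mm things stand near), with 30 N.
- tray: shallow open carton lid of pale cardboard, fixed on the bench to the robot's left, empty: 260 mm long (its x axis) by 200 mm wide (its y axis), walls 38 mm high and 2 mm thick, floor 2 mm thick. Origin: centre of the underside, on the bench.
Things that resemble listed ones, but are neither listed nor needed, are in the scene too. Leave any orange look-alike of the bottle_a alone.

How it is judged:
By the outcome, as a careful person would: the job done as asked, in the order asked, and still so for the second after the job is handed in, with the robot touching nothing.
It also fails if it takes over 61 s, if anything falls off the work surface, if the arm or the gripper's body presses on something with over 40 N, if the wrist force passes 120 N, or if a joint passes its speed limit or range.

## Robot

A 6-joint arm with a two-finger parallel gripper is mounted at the origin on a cart in front of the work surface, level with it; the furniture and walls round the work are solid. World frame = base frame: x ahead of the robot, y to its left, z up, the work surface at z = 0. Lengths are in m, angles in rad, forces in N, time in s.
With the tool pointing down it reaches from about 0.25 to 0.8 m from the base axis. Payload 3.9 kg.
Tool frame: the origin (TCP) lies at the very end of the fingers, on their centre line; the grasp point (between the pads) lies 19 mm behind it; z points along the fingers, y is the line along which they close (so a half turn about z gives the same grasp; the last joint's range is limited). The gripper opens to 85 mm and grips with 20 to 120 N. Pads are 22 mm wide; open, the fingers measure 114 mm over their backs; the gripper's body (76 mm by 85 mm) begins 54 mm behind the grasp point. The pads swing forward as they close: fully open they stand 13 mm farther back than shut.
Start: joints at [-1.153, 0.26, -0.138, 1.173, 0, 1.571], TCP at [0.213, -0.48, 0.204] pointing down, gripper open.
Joint ranges: [-2.78, 2.78], [-0.83, 1.72], [-1.28, 1.37], [-1.9, 2.12], [-1.57, 1.48], [-3.14, 3.14]. Speed limits (rad/s): [2.57, 2.57, 3.14, 3.14, 3.14, 3.14].

## Interface

Orientations are given as a rotation vector (axis times angle).
In Python, from workcell import move_ptp, servo_line, goto_joints, grip, sleep, solve_ik, get_image, camera_info, IKError, close_job, find_in, silhouettes, pinpoint, current_t, current_q, current_qd, current_tau, current_tcp_pos, current_ee_rot, current_force, current_moment, current_width, current_finger_force gives the robot as it stands. The module is installed in compiled form; this text tells all that it offers. Calls block until the motion is done:
- move_ptp(position, orientation): joint-space move of the TCP to a pose.
- servo_line(position, frame=None, speed=0.15, threshold=None): straight line of the TCP; frame=None keeps the orientation; speed is the mean speed in m/s. With threshold (N) it stops when the force on the tool has changed by that much, and returns True; else False.
- goto_joints(angles): joint-space move.
- grip(opening, f_grip=None): finger opening in m; f_grip is the grip in N (None keeps the last); returns when the fingers have stopped.
- sleep(seconds).
- solve_ik(position, orientation): joint angles nearest the present ones, or None.
- get_image(name): name is "side" or "top"; returns (picture, depth): 420x560x3 uint8, red, green, blue; 420x560 float32, m along the optical axis (not along the pixel's ray), 0 where there is no reading.
- camera_info(name): a dict with "fx", "fy", "cx", "cy" (pixels), "R" (3x3) and "t" (3): a world point X has camera coordinates R X + t. Camera axes: x right, y down, z forward; pixel columns grow to the right and rows downward; lengths in m; the calibration is good to about 2 mm. A picture is of the moment at which its call begins. camera_info takes no time and is no camera call.
A pose or a line that the arm cannot do raises IKError and nothing moves.
- close_job(): hands the job in; it is judged then, once.
Trained networks look in the newest picture that a camera, given by its name, has taken for a name from the list of things; names that differ only in an ending like _2 or _b are one class to them, and where a whole thing is asked for, a point or a joint stands for the part that bears it (a point fixed in the world has none). Each returns a list of dicts, best first, with "conf" (0 to 1); they miss things now and then, are a little off and sometimes report something else, mostly with a low value. They report only what shows in the picture. A call takes as long as a camera call. They do not tell look-alikes from the thing itself.
- find_in(query, camera): "position" ([column, row] in pixels, amid what is visible of it).
- silhouettes(query, camera): "pixels" (420x560 bool, what is visible of it) and "position" ([column, row] in pixels, amid what is visible of it).
- pinpoint(query, camera): "position" ([column, row] in pixels: a listed point, or the origin of a listed thing).
Readings, each from a call of its own:
- current_t(): time.
- current_q(): joint angles.
- current_qd(): joint speeds.
- current_tau(): joint torques, N m.
- current_tcp_pos(): TCP position.
- current_ee_rot(): TCP orientation.
- current_force(): force on the tool from outside, world axes, zero at the start.
- current_moment(): the same for the moment, N m.
- current_width(): finger opening in m.
- current_finger_force(): force on a finger pad.
Only numpy, scipy, OpenCV 4.12 (cv2) and the standard library are available. Lean on these libraries where they do the work, as an engineer would, in place of code of your own. Each camera call takes 0.05 s, during which the arm holds its last target. There are 200 camera calls.

## Working session

There is one attempt and no reset: what is moved stays moved. The work goes in short steps, each a Python script; the robot and the scene stay as the last script left them, time stands still between calls to the robot, and variables do not carry over. Pictures are saved under pics/ and viewed, at most 10 in all, crops included, and the job is handed in when it is done.

```bash
mkdir -p pics; cat > h.py <<'E'
import numpy as np, cv2
from workcell import *
def world(cam,u,v,z=None,d=None):
    c=camera_info(cam);R=np.array(c["R"]);t=np.array(c["t"])
    r=np.array([(u-c["cx"])/c["fx"],(v-c["cy"])/c["fy"],1.])
    o=-R.T@t; w=R.T@r
    return o+w*(d if d is not None else (z-o[2])/w[2])
def cloud(cam,m,depth):
    v,u=np.nonzero(m&(depth>0)); return np.array([world(cam,a,b,d=depth[b,a]) for a,b in zip(u,v)])
def save(cam,name):
    im,d=get_image(cam); cv2.imwrite("pics/"+name,im[:,:,::-1]); return im,d
E
python3 - <<'E'
from h import *
print(current_t(),current_ee_rot())
for cam in("top","side"):
    im,d=save(cam,cam+"0.png")
    for q in("bottle_a","tray"):
        for s in silhouettes(q,cam):
            if s["conf"]<.2: continue
            P=cloud(cam,s["pixels"],d)
            print(cam,q,round(s["conf"],2),np.round(s["position"]),im[s["pixels"]].mean(0).round(), np.percentile(P,[2,50,98],axis=0).round(3).tolist())
            if q=="bottle_a":
                C=P[P[:,2]>P[:,2].max()-.006]; print("   captop",C.mean(0).round(3),len(C), (C.max(0)-C.min(0)).round(3))
print(current_t())
E
```

```text
0.0 [-3.07139786e+00 -6.51100027e-01  6.59004618e-04]
top bottle_a 0.72 [372. 231.] [151.  78.  23.] [[0.261, -0.312, 0.001], [0.285, -0.286, 0.067], [0.31, -0.271, 0.102]]
   captop [ 0.289 -0.297  0.1  ] 79 [0.027 0.029 0.006]
top bottle_a 0.56 [374. 196.] [132. 135. 141.] [[0.36, -0.313, 0.014], [0.381, -0.29, 0.067], [0.404, -0.276, 0.102]]
   captop [ 0.386 -0.3    0.1  ] 70 [0.028 0.026 0.006]
top bottle_a 0.51 [322. 189.] [140. 144. 151.] [[0.387, -0.18, 0.011], [0.407, -0.152, 0.067], [0.435, -0.134, 0.102]]
   captop [ 0.415 -0.157  0.099] 86 [0.028 0.028 0.006]Traceback (most recent call last):
  File "<stdin>", line 8, in <module>
  File "h.py", line 9, in cloud
    v,u=np.nonzero(m&(depth>0)); return np.array([world(cam,a,b,d=depth[b,a]) for a,b in zip(u,v)])
                                                  ~~~~~^^^^^^^^^^^^^^^^^^^^^^
  File "h.py", line 4, in world
    c=camera_info(cam);R=np.array(c["R"]);t=np.array(c["t"])
ValueError: time passes only in moves, steps and waits
```

```bash
cat > h.py <<'E'
import numpy as np, cv2
from workcell import *
CI={c:camera_info(c) for c in("top","side")}
def cloud(cam,m,depth):
    c=CI[cam]; v,u=np.nonzero(m&(depth>0)); d=depth[v,u]
    X=np.stack([(u-c["cx"])/c["fx"]*d,(v-c["cy"])/c["fy"]*d,d],1)
    return (X-np.array(c["t"]))@np.array(c["R"])
def save(cam,name):
    im,d=get_image(cam); cv2.imwrite("pics/"+name,im[:,:,::-1]); return im,d
def report(cam,name,qs=("bottle_a","tray")):
    im,d=save(cam,name)
    for q in qs:
        for s in silhouettes(q,cam):
            if s["conf"]<.2: continue
            P=cloud(cam,s["pixels"],d)
            print(cam,q,round(s["conf"],2),np.round(s["position"]),im[s["pixels"]].mean(0).round(), np.percentile(P,[2,50,98],axis=0).round(3).tolist())
            if q=="bottle_a":
                C=P[P[:,2]>P[:,2].max()-.006]; print("   captop",C.mean(0).round(3),len(C), (C.max(0)-C.min(0)).round(3))
E
python3 - <<'E'
from h import *
report("top","top1.png"); report("side","side1.png")
print(current_t())
E
```

```text
top bottle_a 0.79 [322. 189.] [143. 147. 153.] [[0.388, -0.176, 0.018], [0.407, -0.151, 0.069], [0.431, -0.134, 0.102]]
   captop [ 0.415 -0.157  0.1  ] 73 [0.028 0.028 0.006]
top bottle_a 0.56 [372. 198.] [132. 135. 142.] [[0.36, -0.316, 0.006], [0.381, -0.291, 0.068], [0.408, -0.276, 0.101]]
   captop [ 0.388 -0.3    0.1  ] 64 [0.028 0.028 0.006]
top bottle_a 0.53 [372. 233.] [155.  75.  11.] [[0.265, -0.309, 0.017], [0.285, -0.285, 0.069], [0.307, -0.271, 0.102]]
   captop [ 0.289 -0.295  0.101] 48 [0.027 0.028 0.006]
top tray 0.8 [185. 198.] [185. 187. 189.] [[0.277, 0.129, -0.003], [0.377, 0.261, 0.002], [0.478, 0.385, 0.036]]
side bottle_a 0.89 [331. 166.] [162. 164. 165.] [[0.36, -0.356, 0.006], [0.377, -0.287, 0.057], [0.414, -0.275, 0.1]]
   captop [ 0.387 -0.298  0.099] 39 [0.031 0.028 0.006]
side bottle_a 0.88 [300. 185.] [162. 164. 166.] [[0.387, -0.174, 0.002], [0.405, -0.145, 0.054], [0.438, -0.132, 0.1]]
   captop [ 0.415 -0.157  0.099] 53 [0.032 0.031 0.006]
side tray 0.82 [208. 283.] [204. 205. 203.] [[0.271, 0.123, -0.001], [0.382, 0.262, 0.003], [0.481, 0.388, 0.037]]
0.45
```

View pics/top1.png

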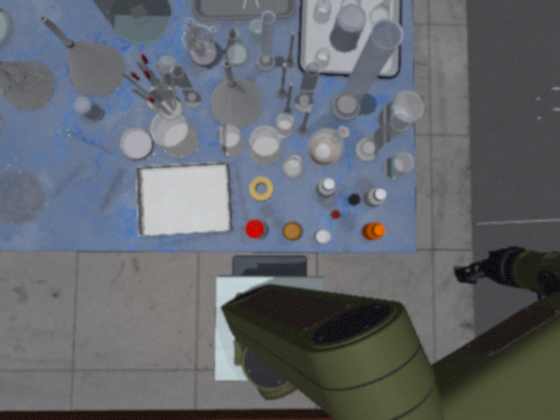

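View pics/side1.png

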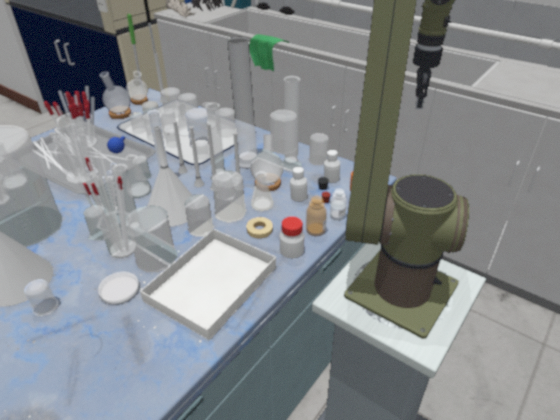

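The top view shows two white bottles at (327,187) and (376,196), the orange look-alike at (374,231) and the tray at (185,198). Both cameras agree on the cap positions to about 2 mm. I'll lift the nearer white bottle first.

```bash
python3 - <<'E'
from h import *
D=[np.pi,0,0]; A=[.414,-.157]
print(solve_ik(A+[.034],D), solve_ik([.377,.257,.036],D), solve_ik([.387,-.299,.034],D))
move_ptp(A+[.18],D); sleep(.3); f0=np.array(current_force())
print(servo_line(A+[.034],speed=.12,threshold=8), current_tcp_pos())
grip(.04,30); print(current_width(),current_finger_force())
servo_line(A+[.20],speed=.12); sleep(.4)
print(f0,current_force(),current_width(),current_t())
report("side","lift.png",("bottle_a",))
E
```

```text
[-0.36247142  0.27343945 -0.61771569  0.67964118  0.          2.77912123] [ 0.59833658  0.29053196 -0.58451856  0.69574581  0.         -2.54325607] [-0.65781506  0.34054024 -0.5115875   0.71866859  0.          2.48377759]
False [ 0.41460953 -0.15722229  0.03453525]
0.040933164452503924 26.775199994444847
[-0.47430007  0.37460322 -0.0534663 ] [ 0.8397643   0.35846685 -0.98583315] 0.04084648670246263 5.9667
side bottle_a 0.8 [329. 169.] [151. 153. 154.] [[0.36, -0.314, 0.005], [0.377, -0.288, 0.055], [0.407, -0.274, 0.1]]
   captop [ 0.387 -0.299  0.099] 44 [0.031 0.033 0.006]
side bottle_a 0.67 [301. 140.] [138. 139. 140.] [[0.387, -0.168, 0.17], [0.401, -0.142, 0.21], [0.426, -0.129, 0.264]]
   captop [ 0.407 -0.155  0.263] 33 [0.019 0.027 0.006]
```

View pics/lift.png

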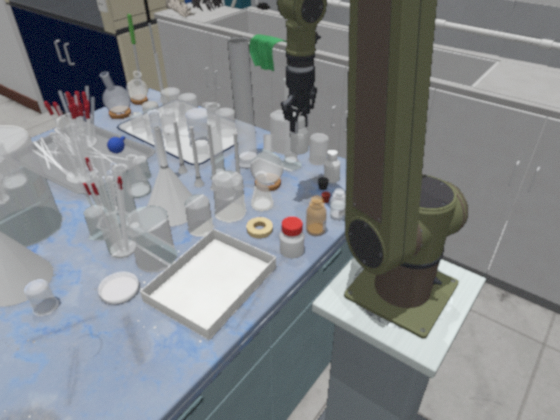

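The picture shows the bottle held in the fingers at about (301,140). The lift changed the vertical force by only about −0.9 N, where the full one would give over 3.9 N, so this is the empty bottle. I'll set it back on its spot and lift the other one to confirm.

```bash
python3 - <<'E'
from h import *
D=[0,np.pi,0]; A=[.414,-.157]; B=[.387,-.299]
servo_line(A+[.06],speed=.12)
print(servo_line(A+[.033],speed=.03,threshold=3), current_tcp_pos())
grip(.085); servo_line(A+[.18],speed=.15)
move_ptp(B+[.18],D); sleep(.3); f0=np.array(current_force())
report("side","a_back.png",("bottle_a",))
print(servo_line(B+[.034],speed=.12,threshold=8), current_tcp_pos())
grip(.03,30); print(current_width(),current_finger_force())
servo_line(B+[.20],speed=.12); sleep(.4)
print(f0,current_force(),current_width(),current_t())
report("top","liftB.png")
E
```

```text
True [ 0.41395216 -0.15678478  0.03542038]
side bottle_a 0.98 [298. 186.] [161. 163. 165.] [[0.387, -0.174, 0.002], [0.404, -0.142, 0.054], [0.435, -0.129, 0.1]]
   captop [ 0.413 -0.153  0.099] 38 [0.025 0.026 0.006]
side bottle_a 0.93 [332. 166.] [144. 145. 146.] [[0.36, -0.31, 0.009], [0.376, -0.287, 0.054], [0.405, -0.275, 0.1]]
   captop [ 0.385 -0.295  0.099] 32 [0.021 0.027 0.006]
False [ 0.387545   -0.29943396  0.03461453]
0.04092147404232684 26.581830150535097
[-0.56371762  0.94143231 -0.27135964] [-0.18444343 -0.42005635 -3.75239442] 0.03135573287483273 16.85
top bottle_a 0.78 [373. 232.] [113.  56.  12.] [[0.263, -0.307, 0.009], [0.287, -0.285, 0.068], [0.31, -0.27, 0.101]]
   captop [ 0.289 -0.296  0.099] 81 [0.03  0.028 0.006]
top bottle_a 0.76 [385. 198.] [87. 89. 93.] [[0.36, -0.313, 0.16], [0.371, -0.285, 0.213], [0.388, -0.273, 0.251]]
   captop [ 0.375 -0.251  0.277] 1 [0. 0. 0.]
top bottle_a 0.69 [323. 186.] [148. 152. 158.] [[0.387, -0.172, 0.022], [0.407, -0.148, 0.069], [0.431, -0.131, 0.102]]
   captop [ 0.413 -0.154  0.1  ] 57 [0.025 0.025 0.006]
top tray 0.78 [183. 199.] [196. 197. 200.] [[0.28, 0.13, -0.003], [0.378, 0.261, 0.002], [0.476, 0.385, 0.036]]
```

View pics/liftB.png

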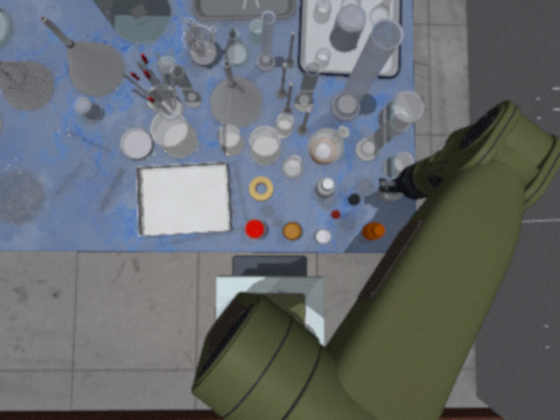

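The lift force says the second bottle is the heavy one, at about 3.5 N and noisy. But the finger opening fell from 41 to 31 mm, so the grip slipped up to the shoulder or cap. I'll look from the side before moving.

```bash
python3 - <<'E'
from h import *
print(current_width(),current_finger_force(),current_force(),current_tcp_pos())
report("side","x.png",("bottle_a",))
im=cv2.imread("pics/x.png"); cv2.imwrite("pics/x_crop.png",cv2.resize(im[80:230,230:430],None,fx=4,fy=4,interpolation=cv2.INTER_CUBIC))
E
```

```text
0.03152079940480977 31.915558876989962 [-3.61894039e-03  2.42972319e-01 -4.25366312e+00] [ 0.38699276 -0.29901334  0.20000087]
side bottle_a 0.92 [300. 188.] [161. 163. 165.] [[0.387, -0.189, 0.001], [0.404, -0.142, 0.053], [0.431, -0.129, 0.1]]
   captop [ 0.415 -0.154  0.099] 41 [0.025 0.032 0.006]
side bottle_a 0.68 [335. 127.] [137. 138. 139.] [[0.36, -0.989, -0.267], [0.374, -0.282, 0.198], [0.735, -0.271, 0.254]]
   captop [ 0.379 -0.3    0.254] 20 [0.017 0.025 0.005]
```

View pics/x_crop.png

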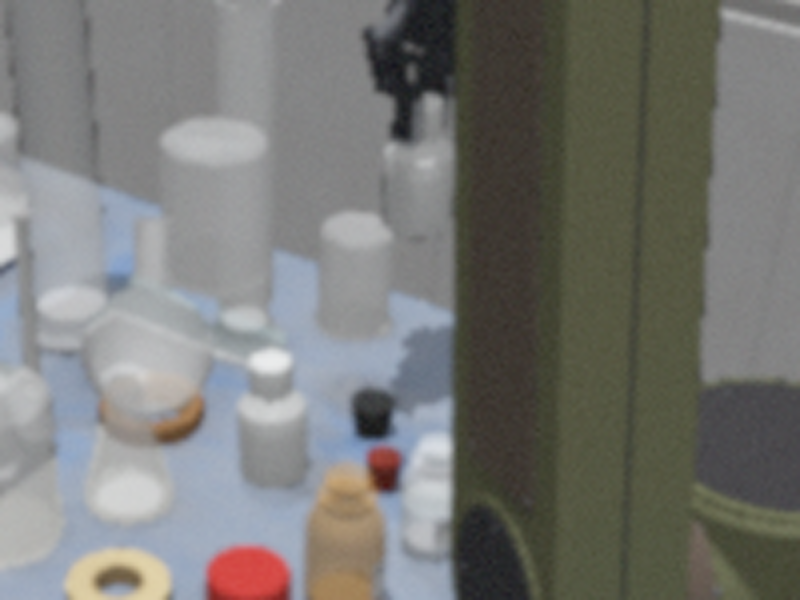

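The crop shows the bottle hanging upright by its neck, with the cap top near z = 0.254 and the bottom near 0.154. The fingertips reach only to the shoulder, higher than the TCP reading implies. I'll measure the fingertip height from depth.

```bash
python3 - <<'E'
from h import *
im,d=get_image("side")
m=(im.max(2)<75); m[:,:318]=0; m[:,344:]=0; m[:80]=0; m[122:]=0
P=cloud("side",m,d); P=P[np.linalg.norm(P[:,:2]-[.387,-.299],axis=1)<.09]
print(len(P),np.percentile(P[:,2],[0,2,5,10,50,100]).round(3)); L=P[P[:,2]<np.percentile(P[:,2],15)]; print(L.round(3)[:25])
w=(im.min(2)>110); w[:,:326]=0; w[:,344:]=0; w[:95]=0; w[145:]=0
W=cloud("side",w,d); W=W[np.linalg.norm(W[:,:2]-[.387,-.299],axis=1)<.06]
for z in np.arange(.13,.27,.01):
    k=W[(W[:,2]>=z)&(W[:,2]<z+.01)]
    if len(k): print(round(z,2),len(k),k.min(0).round(3),k.max(0).round(3))
print(current_width(),current_force()[2],current_t(),current_q())
E
```

```text
461 [0.235 0.242 0.251 0.258 0.299 0.341]
[[ 0.386 -0.317  0.265]
 [ 0.395 -0.316  0.26 ]
 [ 0.391 -0.316  0.261]
 [ 0.388 -0.316  0.262]
 [ 0.384 -0.314  0.263]
 [ 0.381 -0.315  0.264]
 [ 0.378 -0.315  0.265]
 [ 0.377 -0.32   0.263]
 [ 0.394 -0.315  0.257]
 [ 0.39  -0.314  0.258]
 [ 0.388 -0.316  0.259]
 [ 0.385 -0.316  0.259]
 [ 0.38  -0.314  0.261]
 [ 0.379 -0.318  0.26 ]
 [ 0.377 -0.32   0.26 ]
 [ 0.395 -0.317  0.253]
 [ 0.393 -0.319  0.253]
 [ 0.387 -0.315  0.256]
 [ 0.385 -0.316  0.256]
 [ 0.383 -0.319  0.256]
 [ 0.376 -0.312  0.26 ]
 [ 0.378 -0.322  0.256]
 [ 0.381 -0.316  0.254]
 [ 0.379 -0.318  0.254]
 [ 0.376 -0.32   0.254]]
0.15 10 [ 0.362 -0.304  0.156] [ 0.39  -0.274  0.16 ]
0.16 51 [ 0.359 -0.311  0.16 ] [ 0.399 -0.27   0.17 ]
0.17 55 [ 0.359 -0.307  0.17 ] [ 0.398 -0.27   0.18 ]
0.18 51 [ 0.358 -0.306  0.18 ] [ 0.401 -0.27   0.19 ]
0.19 52 [ 0.36  -0.306  0.191] [ 0.399 -0.271  0.2  ]
0.2 58 [ 0.36  -0.307  0.2  ] [ 0.404 -0.27   0.21 ]
0.21 60 [ 0.359 -0.31   0.21 ] [ 0.408 -0.271  0.22 ]
0.22 57 [ 0.366 -0.308  0.22 ] [ 0.405 -0.275  0.23 ]
0.23 15 [ 0.371 -0.306  0.232] [ 0.379 -0.284  0.24 ]
0.24 17 [ 0.37  -0.305  0.241] [ 0.377 -0.286  0.249]
0.25 19 [ 0.372 -0.31   0.251] [ 0.387 -0.286  0.256]
0.031313761603632126 -3.5026779498541805 17.15 [-6.57800984e-01  2.00602617e-01 -2.29171925e-01  1.14093530e+00
  1.07689404e-05 -6.57837852e-01]
```

```bash
python3 - <<'E'
from h import *
im,d=get_image("side")
m=(im.max(2)<90); m[:,:310]=0; m[:,344:]=0; m[:30]=0; m[125:]=0
P=cloud("side",m,d); P=P[np.linalg.norm(P[:,:2]-[.387,-.299],axis=1)<.1]
for z in np.arange(.22,.42,.01):
    k=P[(P[:,2]>=z)&(P[:,2]<z+.01)]
    if len(k): print(round(z,2),len(k),k.min(0).round(3),k.max(0).round(3))
print(current_tcp_pos(),current_width())
cv2.imwrite("pics/y_crop.png",cv2.resize(im[20:150,270:370,::-1],None,fx=4.5,fy=4.5,interpolation=cv2.INTER_CUBIC))
E
```

```text
0.22 1 [ 0.387 -0.28   0.229] [ 0.387 -0.28   0.229]
0.23 8 [ 0.38  -0.278  0.232] [ 0.394 -0.268  0.239]
0.24 18 [ 0.379 -0.279  0.24 ] [ 0.393 -0.267  0.249]
0.25 37 [ 0.377 -0.32   0.25 ] [ 0.395 -0.267  0.26 ]
0.26 33 [ 0.375 -0.323  0.26 ] [ 0.393 -0.268  0.27 ]
0.27 45 [ 0.373 -0.33   0.27 ] [ 0.395 -0.249  0.279]
0.28 51 [ 0.373 -0.326  0.28 ] [ 0.399 -0.245  0.289]
0.29 64 [ 0.369 -0.314  0.29 ] [ 0.396 -0.241  0.3  ]
0.3 59 [ 0.369 -0.312  0.3  ] [ 0.396 -0.237  0.31 ]
0.31 74 [ 0.369 -0.312  0.31 ] [ 0.399 -0.231  0.32 ]
0.32 63 [ 0.368 -0.31   0.32 ] [ 0.396 -0.229  0.33 ]
0.33 66 [ 0.366 -0.316  0.33 ] [ 0.393 -0.253  0.34 ]
0.34 43 [ 0.375 -0.304  0.34 ] [ 0.392 -0.258  0.349]
0.35 42 [ 0.358 -0.279  0.351] [ 0.41  -0.259  0.36 ]
0.36 72 [ 0.357 -0.28   0.36 ] [ 0.408 -0.257  0.37 ]
0.37 71 [ 0.357 -0.278  0.37 ] [ 0.411 -0.258  0.38 ]
0.38 70 [ 0.358 -0.277  0.38 ] [ 0.413 -0.255  0.39 ]
0.39 78 [ 0.357 -0.28   0.39 ] [ 0.411 -0.258  0.4  ]
0.4 24 [ 0.358 -0.28   0.4  ] [ 0.412 -0.262  0.41 ]
0.41 58 [ 0.361 -0.275  0.41 ] [ 0.407 -0.261  0.42 ]
[ 0.38701136 -0.29901733  0.20001499] 0.031676434926827104
```

View pics/y_crop.png

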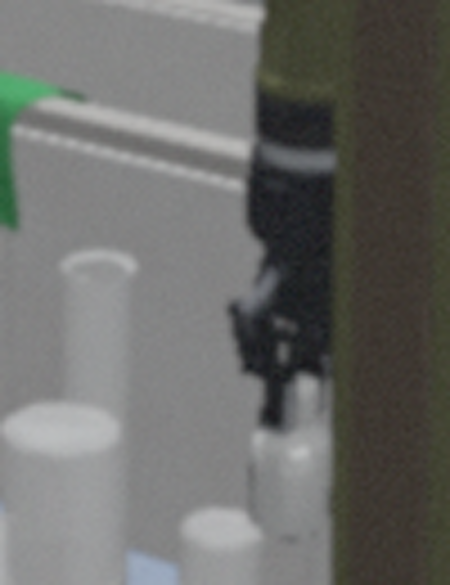

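The front fingertip measures z ≈ 0.229 while the TCP reads 0.200, so the real tips are about 28 mm higher than reported and both grips landed on the shoulder. I'll set the heavy bottle back down and regrip it lower. The descent will stop on contact, in case the gripper body meets the cap.

```bash
python3 - <<'E'
from h import *
B=[.387,-.299]
servo_line(B+[.058],speed=.12)
print(servo_line(B+[.040],speed=.03,threshold=2.5), current_tcp_pos(), current_width())
sleep(.1); grip(.085); sleep(.1)
print(servo_line(B+[.008],speed=.05,threshold=4), current_tcp_pos())
z=current_tcp_pos()[2]
if z>.011: servo_line(B+[z+.003],speed=.05)
grip(.03,30); print(current_width(),current_finger_force())
z=current_tcp_pos()[2]
servo_line(B+[z+.02],speed=.05); sleep(.2)
print(current_width(),current_force(),current_tcp_pos(),current_t())
report("side","z.png",("bottle_a",))
E
```

```text
True [ 0.38788179 -0.29910975  0.04482136] 0.031890317522956575
False [ 0.3871469  -0.29909919  0.00808488]
0.04922064723481712 30.99718832767394
0.04890547995096317 [-0.54841588  1.31752423 -3.44409374] [ 0.38670848 -0.29875679  0.02821064] 21.825
side bottle_a 0.84 [298. 186.] [161. 163. 165.] [[0.386, -0.167, 0.004], [0.403, -0.142, 0.055], [0.429, -0.129, 0.1]]
   captop [ 0.413 -0.153  0.099] 52 [0.028 0.033 0.005]
```

The grip is now on the straight body: 49 mm opening, stable. Next I'll lift, check for slip and carry the bottle to the tray.

```bash
python3 - <<'E'
from h import *
D=[0,np.pi,0]; B=[.387,-.299]; T=[.377,.257]
servo_line(B+[.17],speed=.1); sleep(.2); w=current_width(); print(w,current_force())
if w>.045:
    servo_line([.40,0,.18],speed=.18); servo_line(T+[.17],speed=.18); sleep(.3)
    print(current_width(),current_force(),current_t())
report("top","carry.png",("bottle_a",)); report("side","carry_s.png",("bottle_a","tray"))
E
```

```text
0.048639281080698794 [-1.41583623  0.1414975  -5.08399387]
0.049013896570652526 [ 0.88775919  0.19540283 -4.66966967] 27.3917
top bottle_a 0.77 [372. 234.] [156.  85.  31.] [[0.26, -0.331, -0.002], [0.285, -0.286, 0.066], [0.31, -0.271, 0.102]]
   captop [ 0.289 -0.297  0.1  ] 68 [0.03  0.029 0.006]
top bottle_a 0.67 [169. 201.] [89. 90. 94.] [[0.35, 0.234, 0.173], [0.356, 0.244, 0.21], [0.365, 0.26, 0.23]]
   captop [0.359 0.25  0.228] 13 [0.005 0.017 0.006]
top bottle_a 0.59 [324. 190.] [149. 153. 159.] [[0.387, -0.176, 0.015], [0.407, -0.148, 0.069], [0.431, -0.131, 0.101]]
   captop [ 0.416 -0.154  0.1  ] 52 [0.027 0.025 0.006]
side bottle_a 0.85 [355. 177.] [177. 115.  70.] [[0.261, -0.307, 0.005], [0.281, -0.281, 0.054], [0.309, -0.268, 0.1]]
   captop [ 0.287 -0.295  0.099] 42 [0.027 0.03  0.006]
side bottle_a 0.79 [202. 222.] [144. 145. 146.] [[0.35, 0.236, 0.165], [0.361, 0.266, 0.211], [0.383, 0.282, 0.261]]
   captop [0.369 0.257 0.26 ] 43 [0.017 0.033 0.006]
side bottle_a 0.65 [296. 184.] [169. 171. 172.] [[0.387, -0.166, 0.005], [0.403, -0.142, 0.054], [0.429, -0.129, 0.1]]
   captop [ 0.413 -0.153  0.098] 51 [0.026 0.032 0.006]
side tray 0.71 [210. 283.] [200. 201. 199.] [[0.271, 0.123, -0.001], [0.38, 0.263, 0.003], [0.479, 0.387, 0.037]]
```

View pics/carry_s.png

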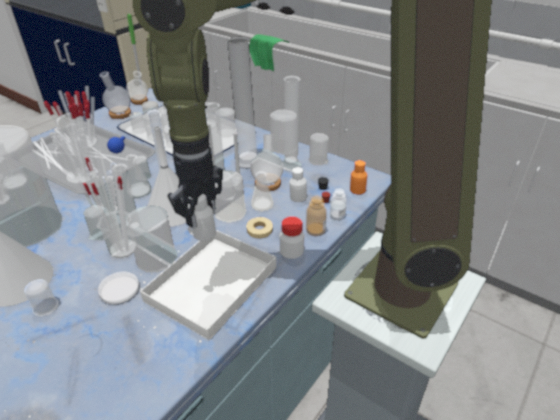

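The bottle at about (203,222) is held upright over the tray, with a load near 4.6 N, so it is the heavy one. The empty one stands at (298,186). Now I'll lower the bottle gently, release it and retreat.

```bash
python3 - <<'E'
from h import *
T=[.377,.257]
servo_line(T+[.035],speed=.12); sleep(.2)
print(servo_line(T+[.005],speed=.025,threshold=2.5), current_tcp_pos(),current_force())
grip(.06); sleep(.1); grip(.085); sleep(.2)
servo_line(T+[.22],speed=.12); move_ptp([.38,0.04,.28],[0,np.pi,0]); sleep(.3)
report("top","end_t.png"); report("side","end_s.png",("bottle_a",)); print(current_t())
E
```

```text
True [0.37687607 0.2569071  0.01039565] [-0.05193524 -0.46933556  3.02454133]
top bottle_a 0.87 [324. 187.] [139. 143. 149.] [[0.387, -0.174, 0.008], [0.406, -0.149, 0.069], [0.431, -0.131, 0.101]]
   captop [ 0.415 -0.155  0.099] 80 [0.028 0.028 0.006]
top bottle_a 0.84 [178. 201.] [140. 143. 147.] [[0.351, 0.232, 0.015], [0.372, 0.248, 0.07], [0.398, 0.273, 0.104]]
   captop [0.378 0.257 0.102] 77 [0.027 0.029 0.006]
top bottle_a 0.84 [371. 232.] [153.  77.  18.] [[0.262, -0.312, 0.008], [0.285, -0.286, 0.068], [0.31, -0.27, 0.102]]
   captop [ 0.289 -0.296  0.101] 44 [0.027 0.026 0.006]
top tray 0.77 [163. 203.] [182. 184. 186.] [[0.275, 0.226, -0.003], [0.364, 0.322, 0.002], [0.471, 0.387, 0.037]]
side bottle_a 0.96 [356. 179.] [169. 108.  63.] [[0.261, -0.304, 0.006], [0.279, -0.282, 0.054], [0.305, -0.269, 0.1]]
   captop [ 0.288 -0.294  0.099] 44 [0.025 0.031 0.006]
side bottle_a 0.68 [300. 186.] [162. 164. 166.] [[0.386, -0.166, 0.001], [0.403, -0.141, 0.054], [0.431, -0.129, 0.1]]
   captop [ 0.415 -0.153  0.099] 47 [0.03  0.026 0.006]
side bottle_a 0.63 [208. 272.] [171. 172. 172.] [[0.35, 0.24, 0.005], [0.365, 0.268, 0.06], [0.393, 0.283, 0.102]]
   captop [0.377 0.259 0.1  ] 102 [0.03  0.029 0.006]
34.325
```

View pics/end_s.png

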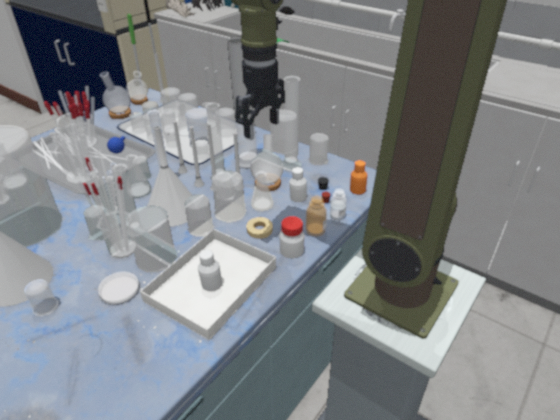

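The heavy bottle stands upright in the tray at (208,272), the empty one stands on the bench at (300,186), and the gripper is clear of both.

```bash
python3 -c "
from workcell import *
print(close_job())"
```

```text
the job is handed in; nothing more can be done
None
```

The heavy bottle is upright in the tray, the empty one stands upright on the bench, and the job was handed in at about 34 s; the heavy one slipped about 12 mm on its first lift, so I set it down and regripped it lower.

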